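Fit the cartridge and turn the ball tray to the corner shelf

ROBOT

A 6-joint arm with a two-finger parallel gripper is mounted at the origin on the work surface. World frame = base frame: x ahead of the robot, y to its left, z up, the work surface at z = 0. Lengths are in m, angles in rad, forces in N, time in s.
With the tool pointing down it reaches from about 0.25 to 0.775 m from the base axis. Payload 4 kg.
Tool frame: the origin (TCP) lies midway between the tips of the shut fingers; the grasp point (between the pads) lies grip_point_offset behind it (grip_point_offset is the distance from the TCP to the grasp point, in m); z points along the fingers, y is the line along which they close (so a half turn about z gives the same grasp; the last joint's range is limited). The gripper opens to 94 mm and grips with 3 to 60 N. Pads are 16 mm wide; open, the fingers measure 119 mm over their backs; the gripper's body (75 mm by 177 mm) begins 78 mm behind the grasp point.
Start: joints at [1.238, 0.087, 1.371, -0, 1.684, -0.103], TCP at [0.125, 0.536, 0.206] pointing down, gripper open.
Joint ranges: [-3.1, 3.1], [-0.76, 2.03], [0.27, 2.55], [-1.08, 4.22], [0.17, 2.65], [-2.57, 2.57]. Speed limits (rad/s): [2.79, 2.79, 3.14, 3.14, 3.14, 3.14].

INTERFACE

Orientations are given as [roll, pitch, yaw] about the fixed x, y, z axes, in that order (R = Rz(yaw) Ry(pitch) Rx(roll)).
In Python, from bench import * gives the robot as it stands. The module is installed in compiled form; this text tells all that it offers.
- The arm moves only by the tool apply_moves, never from a script. Its argument "commands" is a list of rows, each a list of 7 numbers: the turn, a rotation vector about the world's x, y, z in rad, then the shift along the world's x, y, z in m, then the opening in per cent of the stroke, from 0 (shut) to 100 (fully open). In form: [[ax, ay, az, x, y, z, jaw], ...]. A call has exactly 5 rows; each row is the pose to reach, as a shift and turn from the pose commanded when the call began; what a row does not reach only later rows make up. A row lasts 1/10 s, in which the tool goes at most 50 mm and 8.59 degrees, less where a joint would pass 70% of its speed; a pose out of reach is approached as far as the arm can. A call with a gripper value outside its range is refused whole. The fingers move at their own pace and stop on an object; the grip force is fixed at half the most. Time passes only in rows, so rows that repeat a pose let the fingers close, or fill a call up. It gives the time, the measured TCP pose, the force, the opening and the grip force at its end, in the units of the state.
- get_obs(): the state, without advancing time (a new reading comes with each control period).
- snapshot(name): name is "side" or "top" or "wrist"; returns a dict with "pixels" (400x640x3 uint8, red, green, blue), "vertical_fov" (degrees; the focal length in pixels is half the picture's height over the tangent of half this angle, whatever the lens; pixels are square), "cx", "cy" (the principal point, pixels), "rvec" (rotation vector, rad) and "tvec" (3), from world to camera coordinates, as OpenCV has them. Camera axes: x right, y down, z forward; pixel columns grow to the right and rows downward; lengths in m; the calibration is good to about 2 mm. A picture is of the moment at which its call begins. There is no depth.
- close_job(): hands the job in; it is judged then, once.
Trained networks look in the newest picture that a camera, given by its name, has taken for a name from the list of things; names that differ only in an ending like _2 or _b are one class to them, and where a whole thing is asked for, a point or a joint stands for the part that bears it (a point fixed in the world has none). Each returns a list of dicts, best first, with "score" (0 to 1); they miss things now and then, are a little off and sometimes report something else, mostly with a low value. They report only what shows in the picture. A call takes as long as a camera call. They do not tell look-alikes from the thing itself.
- masks_of(camera, query): "mask" (400x640 bool, what is visible of it) and "extent" ([left, top, right, bottom] in pixels, round what is visible of it).
- place_of(camera, query): "pixel" ([column, row] in pixels: a listed point, or the origin of a listed thing).
The state is a dict: "time": time; "joint_positions": joint angles; "qvel": joint speeds; "joint_torque": joint torques, N m; "tool_pos": TCP position; "ee_rot": TCP orientation; "wrist_force": force on the tool from outside, world axes, zero at the start; "wrist_torque": the same for the moment, N m; "width": finger opening in m; "finger_force": force on a finger pad.
Only numpy, scipy, OpenCV 4.12 (cv2) and the standard library are available. Lean on these libraries where they do the work, as an engineer would, in place of code of your own. Each camera call takes 0.05 s, during which the arm holds its last target. There are 200 camera calls.

TASK

Put the grey cartridge that stands on the counter into the rectangular recess of the small aluminium tray and press it home, flush with the deck. Then lift the tray, which has a fin handle in its middle, about 10 cm clear of the counter before you turn it, and up there turn it a quarter turn so that its dish end faces the triangular corner shelf, the tray square to the shelf's long front edge; keep it level all along so that the loose wooden ball stays in the middle of the dish. The shelf is still full, so finish holding the tray there in the air, still and level, and do not disturb the other things.

Things in the scene. Friction and masses are not known exactly. Their poses are not given: they have to be found in the camera images.
- tray: aluminium carrying tray, 215 x 100 mm, about 0.35 kg, loose on the counter. Origin: centre of its underside, below the handle; x along its length from recess end (-x) to dish end (+x), z up. Deck around recess and handle 18 mm above the underside. It starts about crosswise to the shelf (its x 90 degrees, give or take 10, counter-clockwise from shelf_front's x): a clockwise quarter turn from above.
- handle (a point): grip point of the tray's upright fin handle, on the tray's middle, 68 mm above its underside. The fin is 40 mm long along the tray's x, 14 mm thick along the tray's y and rises from the deck (18 mm) to 85 mm above the underside. Axes as the tray's.
- recess (a point): centre of the mouth of the rectangular recess, level with the deck, 65 mm from the handle towards the tray's -x end: 56 mm along tray x by 44 mm along tray y, 14 mm deep with a flat floor, mouth slightly chamfered. Axes as the tray's.
- dish (a point): where the ball's centre sits when centred in the dish: 62 mm from the handle towards the tray's +x end, 30 mm above the tray's underside. The dish is round, 78 mm inside, and slopes at 8 degrees to its centre from all around, with a low rim. Axes as the tray's.
- ball_center (a point): centre of the loose wooden ball, 36 mm in diameter, about 16 g, that lies in the dish from the start and rolls freely.
- tab (a point): on the axis of the loose grey plastic cartridge (50 g), 32 mm above its underside, mid-height of its tab; z up. Body 52 (x) x 40 (y) x 14 mm high; on its middle an upright tab 34 (x) x 12 (y) mm, 36 mm tall (50 mm in all). Fits the recess with 2 mm play a side, tab along the tray's length, either way round; fully home its body's top is flush with the deck, this point 18 mm above the recess mouth.
- shelf_front (a point): middle of the long front edge of the triangular white slatted plastic corner shelf, at its upper tier, 166 mm above the counter (shelf 174 mm high, two tiers, fixed). Its x points level from the front edge straight in to the shelf's back corner, 200 mm away; y runs along the front edge, which is 400 mm long; z up.
- spray: bystander: grey spray bottle, 66 mm in diameter, 185 mm tall, on the shelf's upper tier. Origin: centre of underside.
- stand: bystander: white ceramic toothbrush stand with brushes, 68 mm in diameter, 165 mm tall, on the shelf. Origin: centre of underside.
- cup: bystander: blue plastic cup, 68 mm in diameter, 85 mm tall, on the shelf. Origin: centre of underside.
- pegbox: bystander: white open box of clothes pegs, 110 x 160 x 60 mm (x, y, z). Origin: centre of underside.
- jar: bystander: clear jar with white cap, 72 mm in diameter, 100 mm tall. Origin: centre of underside.
- measure: bystander: small clear measuring cup, 52 mm in diameter, 50 mm tall. Origin: centre of underside.
- brush: bystander: scrubbing brush, 140 x 50 x 34 mm (x, y, z). Origin: centre of underside.
- soapdish: bystander: soap dish with a bar of soap, 90 x 120 x 29 mm (x, y, z). Origin: centre of underside.
Not all that is in view belongs to the job. What is shaped like the part that bears tab but green or yellow is not meant. What is shaped like the tray but yellow is not meant.

How it is judged:
By the outcome, as a careful person would: the job done as asked, in the order asked, and still so for the second after the job is handed in, while the arm keeps its last pose, push and grip.
It also fails if it takes over 58 s, if anything falls off the work surface, if the arm or the gripper's body presses on something with over 40 N, if the wrist force passes 120 N, or if a joint passes its speed limit or range.

## Working session

There is one attempt and no reset: what is moved stays moved. The work goes in short steps, Python scripts to look and compute and a tool call to move; the robot and the scene stay as the last step left them, time stands still between calls to the robot, and variables do not carry over. Pictures are saved under pics/ and viewed, at most 13 in all, crops included, and the job is handed in when it is done.

Besides the shell and the picture viewer there is one more tool, called after "Request:" by a JSON object that holds its "fn" and its "kwargs". apply_moves: Moves the arm, as the interface text tells. Its arguments: {"type":"object","properties":{"commands":{"type":"array"}},"required":["commands"]}

```bash
mkdir -p pics
cat > h.py <<'E'
from bench import *
import numpy as np, cv2
def cam(n):
    s=snapshot(n); f=200/np.tan(np.radians(s["vertical_fov"])/2)
    K=np.array([[f,0,s["cx"]],[0,f,s["cy"]],[0,0,1.]])
    return s["pixels"],K,cv2.Rodrigues(np.array(s["rvec"],float))[0],np.array(s["tvec"],float).ravel()
def atz(c,p,z):
    _,K,R,t=c; d=R.T@np.linalg.solve(K,[p[0],p[1],1.]); o=-R.T@t
    return o+d*(z-o[2])/d[2]
def proj(c,P):
    _,K,R,t=c; q=K@(R@np.array(P,float)+t); return q[:2]/q[2]
def tri(cs,ps):
    A=[];b=[]
    for c,p in zip(cs,ps):
        d=c[2].T@np.linalg.solve(c[1],[p[0],p[1],1.]); d/=np.linalg.norm(d); o=-c[2].T@c[3]
        M=np.eye(3)-np.outer(d,d); A.append(M);b.append(M@o)
    return np.linalg.lstsq(np.vstack(A),np.hstack(b),rcond=None)[0]
def save(c,n,box=None,s=1):
    im=c[0][:,:,::-1]
    if box: im=im[box[1]:box[3],box[0]:box[2]]
    cv2.imwrite("pics/"+n+".png",cv2.resize(im,None,fx=s,fy=s,interpolation=cv2.INTER_CUBIC))
E
python3 - <<'E'
from h import *
np.set_printoptions(precision=4,suppress=True)
o=get_obs(); print({k:np.round(v,4) for k,v in o.items()})
Z=dict(tab=.032,handle=.068,recess=.018,dish=.030,ball_center=.03,shelf_front=.166,tray=0,jar=0,measure=0,brush=0,soapdish=0,pegbox=0)
for n in ("top","side"):
    c=cam(n); save(c,n+"0"); print(n,"cam at",-c[2].T@c[3])
    for q,z in Z.items():
        for r in place_of(n,q)[:4]: print(q,round(r["score"],2),np.round(r["pixel"]),atz(c,r["pixel"],z)[:2])
E
```

```text
{'time': np.float64(0.0), 'joint_positions': array([ 1.2379,  0.0879,  1.3722, -0.    ,  1.6836, -0.1031]), 'qvel': array([ 0.0003, -0.0008, -0.0001,  0.0001,  0.0001,  0.0003]), 'joint_torque': array([  0.0011, -34.0196, -30.2424,   0.0718,   0.0332,  -0.0002]), 'tool_pos': array([0.1251, 0.535 , 0.2043]), 'ee_rot': array([-3.1394, -0.0002,  2.9118]), 'wrist_force': array([ 0.5034,  0.1891, -0.2597]), 'wrist_torque': array([ 0.0239,  0.006 , -0.0314]), 'finger_force': np.float64(0.0), 'width': np.float64(0.0939)}
top cam at [ 0.3225 -0.0045  1.3621]
tab 0.65 [233. 217.] [0.5101 0.294 ]
tab 0.54 [260. 225.] [0.4864 0.2066]
tab 0.48 [201. 213.] [0.5207 0.4005]
handle 0.8 [323. 218.] [0.5075 0.0002]
handle 0.76 [318. 130.] [0.7997 0.024 ]
recess 0.8 [337. 136.] [ 0.8002 -0.0379]
recess 0.58 [342. 234.] [ 0.4634 -0.0622]
dish 0.92 [310. 204.] [0.5578 0.0453]
dish 0.61 [302. 140.] [0.7771 0.08  ]
ball_center 0.42 [311. 205.] [0.5539 0.0419]
shelf_front 0.56 [427. 188.] [ 0.59   -0.3052]
tray 0.93 [321. 219.] [0.513  0.0076]
tray 0.87 [320. 137.] [0.7994 0.0183]
jar 0.67 [263. 148.] [0.75
[... 516 characters left out ...]
-0.0627]
recess 0.8 [250. 211.] [ 0.8015 -0.0416]
recess 0.33 [339. 214.] [ 0.5117 -0.0706]
dish 0.8 [244. 238.] [0.7851 0.0883]
dish 0.72 [320. 230.] [0.5578 0.0243]
dish 0.56 [241. 279.] [0.7479 0.2445]
ball_center 0.44 [325. 235.] [0.5399 0.0434]
shelf_front 0.91 [325. 133.] [ 0.5903 -0.3045]
shelf_front 0.36 [241. 276.] [0.7055 0.3384]
tray 0.84 [342. 232.] [ 0.4936 -0.0091]
tray 0.74 [251. 228.] [0.7841 0.0184]
jar 0.68 [241. 278.] [0.761  0.2188]
measure 0.73 [279. 289.] [0.6415 0.2398]
brush 0.75 [383. 288.] [0.3522 0.1942]
brush 0.67 [239. 279.] [0.7637 0.2218]
brush 0.24 [340. 230.] [ 0.499  -0.0173]
soapdish 0.88 [386. 166.] [ 0.3711 -0.3669]
pegbox 0.76 [246. 333.] [0.6984 0.3926]
```

Run:
```python
import cv2,numpy as np
a=cv2.imread("pics/top0.png")[110:290,180:450]; b=cv2.imread("pics/side0.png")[110:360,220:400]
a=cv2.resize(a,(800,533),interpolation=cv2.INTER_CUBIC); b=cv2.resize(b,(432,600),interpolation=cv2.INTER_CUBIC)
cv2.imwrite("pics/a.png",a); cv2.imwrite("pics/b.png",b)
```

```text
(no output)
```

View pics/a.png

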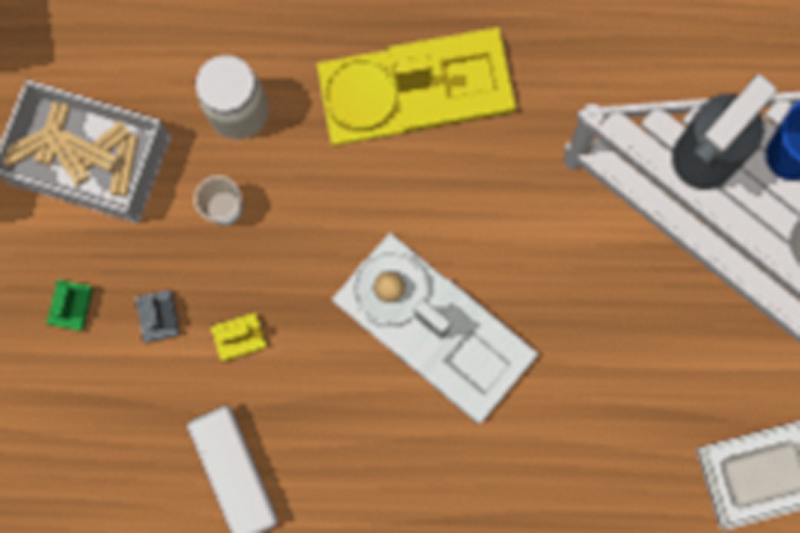

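View pics/b.png

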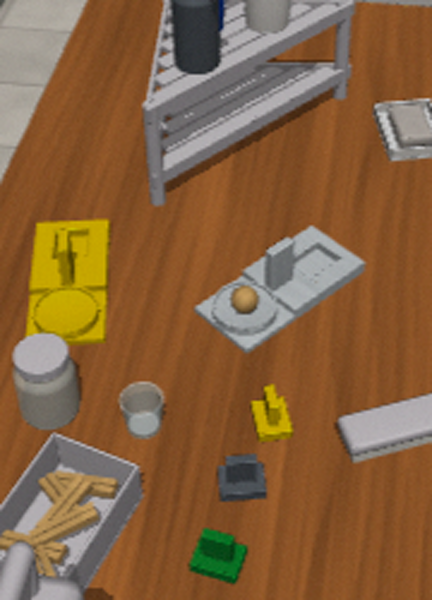

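The three cartridge-shaped things in the top view are green at (201,213), grey at (233,217) and yellow at (260,225). Grey is the one meant. The light aluminium tray at (321,219) holds the ball, so it is the right one; the tray at (320,137) is yellow. I'll move above the grey cartridge and confirm it there.

Request:
{"fn": "apply_moves", "kwargs": {"commands": [[0, 0, 0, 0.04, -0.025, 0, 55], [0, 0, 0, 0.08, -0.05, 0, 55], [0, 0, 0, 0.12, -0.075, 0, 55], [0, 0, 0, 0.16, -0.1, 0, 55], [0, 0, 0, 0.2, -0.123, 0, 55]]}}

```text
time: 1.8
tool_pos: [0.3266, 0.4113, 0.2058]
ee_rot: [3.141, 0.0, 2.912]
wrist_force: [-0.2, 0.6, -0.2]
width: 0.0574
finger_force: 0.0
```

Request:
{"fn": "apply_moves", "kwargs": {"commands": [[0, 0, 0, 0.04, -0.025, 0, 55], [0, 0, 0, 0.08, -0.05, 0, 55], [0, 0, 0, 0.12, -0.075, 0, 55], [0, 0, 0, 0.16, -0.1, 0, 55], [0, 0, 0, 0.185, -0.113, 0, 55]]}}

```text
time: 2.3
tool_pos: [0.5128, 0.2971, 0.2053]
ee_rot: [-3.141, 0.001, 2.909]
wrist_force: [0.2, 0.1, -0.2]
width: 0.0517
finger_force: 0.0
```

Run:
```python
from h import *
np.set_printoptions(precision=4,suppress=True)
o=get_obs(); print(o["time"],o["tool_pos"],o["ee_rot"],o["joint_positions"],o["width"])
c=cam("wrist"); save(c,"w1"); print("cam",-c[2].T@c[3])
for q,z in dict(tab=.032).items():
    for r in place_of("wrist",q)[:4]: print(q,round(r["score"],2),np.round(r["pixel"]),atz(c,r["pixel"],z)[:2])
for r in masks_of("wrist","tab")[:4]: print(r["score"],r["extent"])
```

```text
2.3 [0.5128 0.2971 0.2053] [-3.1411  0.0007  2.9088] [ 0.4299  0.1825  1.2645 -0.0009  1.6943 -0.9082] 0.05166321283858927
cam [0.4367 0.315  0.3828]
tab 0.92 [240. 183.] [0.4929 0.2085]
tab 0.9 [403. 171.] [0.5224 0.3947]
tab 0.74 [319. 187.] [0.518  0.2968]
0.97 [299.1, 156.8, 346.9, 204.6]
0.9 [217.8, 157.0, 268.0, 204.0]
0.64 [383.1, 148.1, 421.8, 189.5]
```

View pics/w1.png

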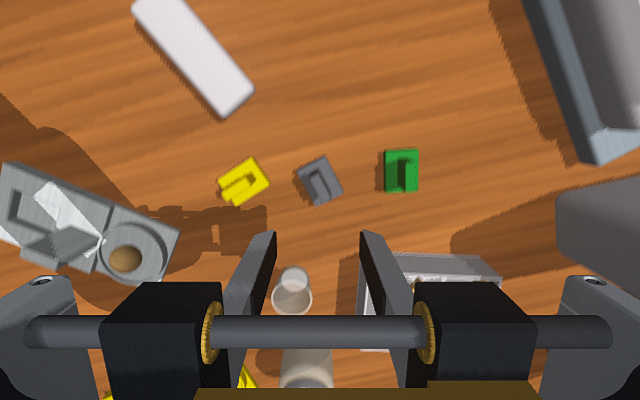

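The wrist view confirms the grey cartridge at about (319,180), with yellow at (243,180) on its left and green at (401,170) on its right. I'll fit its pose from the mask.

```bash
cat >> h.py <<'E'
from scipy.optimize import minimize
CART=[(-.026,.026,-.02,.02,0,.014),(-.017,.017,-.006,.006,.014,.05)]
TRAY=[(-.1075,.1075,-.05,.05,0,.018),(-.02,.02,-.007,.007,.018,.085)]
def sil(c,boxes,x,y,yaw,z0=0,S=4):
    im=np.zeros((400*S,640*S),np.uint8); C,s_=np.cos(yaw),np.sin(yaw)
    for b in boxes:
        P=[proj(c,(x+C*u-s_*v,y+s_*u+C*v,z0+w)) for u in b[:2] for v in b[2:4] for w in b[4:]]
        cv2.fillConvexPoly(im,cv2.convexHull(np.round((np.array(P)+.5)*S).astype(np.int32)),255)
    return cv2.resize(im,(640,400),interpolation=cv2.INTER_AREA)/255.
def fit(c,mask,boxes,x,y,yaws,z0=0,valid=None):
    m=mask.astype(float); best=None
    v=np.ones_like(m) if valid is None else valid
    f=lambda p:(np.abs(sil(c,boxes,p[0]/100,p[1]/100,p[2]/10,z0)-m)*v).sum()/m.sum()
    for a in yaws:
        r=minimize(f,[x*100,y*100,a*10],method="Nelder-Mead",options=dict(initial_simplex=np.array([x*100,y*100,a*10])+np.array([[0,0,0],[1,0,0],[0,1,0],[0,0,2]])))
        if best is None or r.fun<best.fun: best=r
    return best.x[0]/100,best.x[1]/100,best.x[2]/10,best.fun
E
python3 - <<'E'
from h import *
np.set_printoptions(precision=4,suppress=True)
c=cam("wrist"); M=masks_of("wrist","tab")
px=c[0].astype(int); sat=px.max(2)-px.min(2)
for m in M:
    k=m["mask"].astype(bool); print(m["score"],m["extent"],sat[k].mean())
m=min(M,key=lambda m:sat[m["mask"].astype(bool)].mean())["mask"]
print("cart",fit(c,m,CART,.518,.297,[-.6,0,.6,1.2,1.8]))
cs=[];
for n in ("top","side"):
    c=cam(n)
    for m in masks_of(n,"tray"):
        k=m["mask"].astype(bool)
        if (c[0].astype(int).max(2)-c[0].astype(int).min(2))[k].mean()<60: print(n,"tray",fit(c,k,TRAY,.51,0,[.6,.85,1.1])); 
    print([ (q,np.round(r["pixel"],1),atz(c,r["pixel"],.166)) for q in ["shelf_front"] for r in place_of(n,q)])
    for m in masks_of(n,"shelf_front")[:1]: print(m["extent"],m["score"]); cv2.imwrite(f"pics/m{n}.png",m["mask"].astype(np.uint8)*255)
E
```

```text
0.91 [215.6, 161.8, 272.7, 205.9] 215.05416963649324
0.87 [386.0, 150.4, 419.5, 190.1] 78.13663366336634
0.66 [296.8, 158.7, 342.9, 207.5] 7.6543909348441925
cart (np.float64(0.5142121105082395), np.float64(0.2992587941137006), np.float64(0.23213470890975305), np.float64(0.04389268455257458))
top tray (np.float64(0.5112875668303105), np.float64(-0.0069343036743084105), np.float64(0.8908060726786114), np.float64(0.0897464718371425))
top tray (np.float64(0.5183043981481483), np.float64(0.0019155092592592594), np.float64(0.5910879629629633), np.float64(2.7424119865526717))
[('shelf_front', array([428.1, 189. ]), array([ 0.5879, -0.3084,  0.166 ]))]
[369.9, 140.2, 485.0, 237.1] 0.6
side tray (np.float64(0.464127240989493), np.float64(-0.03922680806794851), np.float64(1.4468541413100673), np.float64(1.0104590651426448))
side tray (np.float64(1.5851851851851995), np.float64(-2.6859259259259263), np.float64(20.62962962962961), np.float64(1.0))
side tray (np.float64(1.5851851851851995), np.float64(-2.6859259259259263), np.float64(20.62962962962961), np.float64(1.0))
[]
[276.9, 109.1, 305.5, 195.3] 0.65
```

Request:
{"fn": "apply_moves", "kwargs": {"commands": [[0, 0, -0.14, 0, 0, -0.02, 55], [0, 0, -0.28, 0, 0, -0.02, 55], [0, 0, -0.42, 0, 0, -0.02, 55], [0, 0, -0.56, 0, 0, -0.02, 55], [0, 0, -0.67, 0, 0, -0.02, 55]]}}

```text
time: 3.45
tool_pos: [0.5101, 0.2997, 0.1855]
ee_rot: [-3.142, 0.0, 2.237]
wrist_force: [0.1, 0.3, -0.4]
width: 0.0517
finger_force: 0.0
```

Request:
{"fn": "apply_moves", "kwargs": {"commands": [[0, 0, -0.14, 0, 0, 0, 55], [0, 0, -0.28, 0, 0, 0, 55], [0, 0, -0.42, 0, 0, 0, 55], [0, 0, -0.56, 0, 0, 0, 55], [0, 0, -0.67, 0, 0, 0, 55]]}}

```text
time: 3.95
tool_pos: [0.5101, 0.2997, 0.1856]
ee_rot: [3.141, -0.0, 1.567]
wrist_force: [-0.0, 0.4, -0.2]
width: 0.0517
finger_force: 0.0
```

Request:
{"fn": "apply_moves", "kwargs": {"commands": [[0, 0, -0.14, 0, 0, 0, 55], [0, 0, -0.28, 0, 0, 0, 55], [0, 0, -0.42, 0, 0, 0, 55], [0, 0, -0.56, 0, 0, 0, 55], [0, 0, -0.67, 0, 0, 0, 55]]}}

```text
time: 4.45
tool_pos: [0.5101, 0.2997, 0.1856]
ee_rot: [3.141, -0.0, 0.897]
wrist_force: [-0.4, 0.8, 0.3]
width: 0.0513
finger_force: 0.0
```

Request:
{"fn": "apply_moves", "kwargs": {"commands": [[0, 0, -0.14, 0, 0, 0, 55], [0, 0, -0.28, 0, 0, 0, 55], [0, 0, -0.42, 0, 0, 0, 55], [0, 0, -0.56, 0, 0, 0, 55], [0, 0, -0.67, 0, 0, 0, 55]]}}

```text
time: 4.95
tool_pos: [0.5101, 0.2997, 0.1856]
ee_rot: [3.142, -0.0, 0.227]
wrist_force: [0.1, -0.1, 1.1]
width: 0.0516
finger_force: 0.0
```

Run:
```python
from h import *
np.set_printoptions(precision=4,suppress=True)
print("off",grip_point_offset)
o=get_obs(); print(o["time"],o["tool_pos"],o["ee_rot"],o["joint_positions"],o["width"])
c=cam("wrist"); save(c,"w2"); M=masks_of("wrist","tab")
px=c[0].astype(int); sat=px.max(2)-px.min(2)
for m in M:
    k=m["mask"].astype(bool); print(m["score"],m["extent"],sat[k].mean())
    if sat[k].mean()<30: print("cart",fit(c,k,CART,.514,.298,[0,.23,.5,1.8]))
for m in masks_of("wrist","tray"): print("tray",m["score"],m["extent"])
```

```text
off 0.0188
4.95 [0.5101 0.2997 0.1856] [ 3.1415 -0.      0.2271] [ 0.4355  0.1845  1.3011 -0.0001  1.656   1.7792] 0.05158828179073491
0.88 [364.5, 195.9, 415.1, 229.0] 164.6159280667951
0.84 [209.9, 127.2, 262.2, 177.1] 85.97888563049854
0.68 [299.2, 158.6, 336.9, 206.8] 7.273989898989899
cart (np.float64(0.5154873554997433), np.float64(0.30015577301204444), np.float64(0.2458008352377557), np.float64(0.031969201822142995))
tray 0.69 [533.5, 0.0, 640.0, 33.4]
tray 0.56 [476.9, 143.4, 639.2, 313.6]
```

Request:
{"fn": "apply_moves", "kwargs": {"commands": [[0, 0, 0.012, 0.005, 0.0, -0.04, 45], [0, 0, 0.012, 0.005, 0.0, -0.08, 45], [0, 0, 0.012, 0.005, 0.0, -0.12, 45], [0, 0, 0.012, 0.005, 0.0, -0.15, 45], [0, 0, 0.012, 0.005, 0.0, -0.167, 45]]}}

```text
time: 5.6
tool_pos: [0.5131, 0.2986, 0.0148]
ee_rot: [3.14, 0.006, 0.246]
wrist_force: [-0.2, -0.7, -0.1]
width: 0.0428
finger_force: 0.0
```

Request:
{"fn": "apply_moves", "kwargs": {"commands": [[0, 0, 0, 0, 0, 0, 45], [0, 0, 0, 0, 0, 0, 0], [0, 0, 0, 0, 0, 0, 0], [0, 0, 0, 0, 0, 0, 0], [0, 0, 0, 0, 0, 0, 0]]}}

```text
time: 6.1
tool_pos: [0.5161, 0.2999, 0.02]
ee_rot: [-3.141, -0.003, 0.244]
wrist_force: [0.1, 0.1, -0.3]
width: 0.0136
finger_force: 0.0
```

Request:
{"fn": "apply_moves", "kwargs": {"commands": [[0, 0, 0, 0, 0, 0, 0], [0, 0, 0, 0, 0, 0.02, 0], [0, 0, 0, 0, 0, 0.06, 0], [0, 0, 0, 0, 0, 0.1, 0], [0, 0, 0, 0, 0, 0.14, 0]]}}

```text
time: 6.6
tool_pos: [0.5149, 0.2994, 0.1598]
ee_rot: [3.141, 0.001, 0.244]
wrist_force: [1.1, 0.0, -0.1]
width: 0.0118
finger_force: 30.0
```

Request:
{"fn": "apply_moves", "kwargs": {"commands": [[0, 0, 0.06, -0.005, -0.04, 0, 0], [0, 0, 0.13, -0.01, -0.08, 0, 0], [0, 0, 0.2, -0.015, -0.12, 0, 0], [0, 0, 0.26, -0.02, -0.16, 0, 0], [0, 0, 0.32, -0.025, -0.2, 0, 0]]}}

```text
time: 7.1
tool_pos: [0.4897, 0.0981, 0.1586]
ee_rot: [3.141, -0.0, 0.567]
wrist_force: [0.2, -0.4, -0.1]
width: 0.0119
finger_force: 30.0
```

Request:
{"fn": "apply_moves", "kwargs": {"commands": [[0, 0, 0.07, -0.005, -0.04, 0, 0], [0, 0, 0.14, -0.01, -0.08, 0, 0], [0, 0, 0.21, -0.015, -0.12, 0, 0], [0, 0, 0.28, -0.018, -0.145, 0, 0], [0, 0, 0.325, -0.02, -0.156, 0, 0]]}}

```text
time: 7.6
tool_pos: [0.4698, -0.0588, 0.1586]
ee_rot: [3.141, 0.001, 0.888]
wrist_force: [0.3, 0.6, -0.3]
width: 0.0119
finger_force: 30.0
```

Run:
```python
from h import *
np.set_printoptions(precision=4,suppress=True)
o=get_obs(); print(o["time"],o["tool_pos"],o["ee_rot"],o["joint_positions"],o["width"])
c=cam("wrist"); save(c,"w3")
for q,z in dict(tab=.14,handle=.068,recess=.018,dish=.03,ball_center=.03,tray=0).items():
    for r in place_of("wrist",q)[:3]: print(q,round(r["score"],2),np.round(r["pixel"]),atz(c,r["pixel"],z)[:2])
for m in masks_of("wrist","tray"): print("tray",m["score"],m["extent"])
```

```text
7.6 [ 0.4698 -0.0588  0.1586] [3.1409 0.0005 0.8881] [-0.2438 -0.0707  1.6225 -0.0007  1.5893  0.439 ] 0.011933090291307945
tab 0.95 [316. 258.] [ 0.4576 -0.0731]
handle 0.76 [321. 130.] [ 0.5131 -0.0109]
recess 0.58 [321. 187.] [ 0.4752 -0.0591]
dish 0.42 [317. 124.] [ 0.5127 -0.0059]
ball_center 0.86 [316.  54.] [0.5511 0.0418]
tray 0.98 [316. 127.] [ 0.5097 -0.009 ]
tray 0.95 [546.3, 0.0, 613.7, 32.1]
tray 0.73 [263.1, 8.4, 369.6, 231.4]
```

View pics/w3.png

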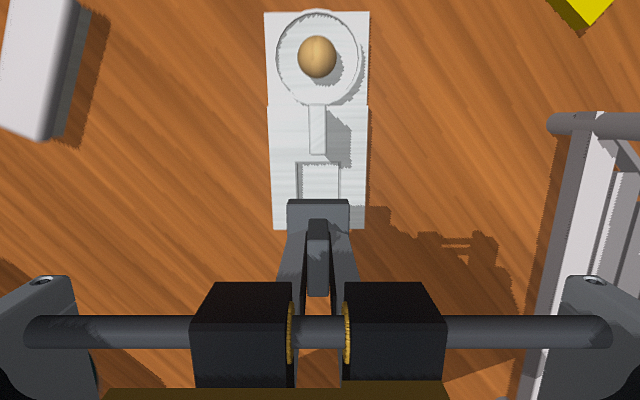

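The wrist view shows the tray upright in the picture: dish and ball at (317,55), fin at (317,130), recess front edge at row 163, columns 297–341. The held cartridge covers the rest, with its front edge at row 200, columns 287–350. I'll rectify both planes to measure the offset.

Run:
```python
from h import *
np.set_printoptions(precision=4,suppress=True)
o=get_obs(); T=o["tool_pos"]; yaw=o["ee_rot"][2]; print(T,yaw)
c=cam("wrist"); print("cam",-c[2].T@c[3])
C,S=np.cos(yaw),np.sin(yaw); O=np.array([.4698,-.0585])
def rect(z,x0,x1,y0,y1,s):   # tool-aligned frame about O; image up=+x, right=-y ; s px/m
    xs=np.arange(x1,x0,-1/s); ys=np.arange(y1,y0,-1/s)
    X,Y=np.meshgrid(xs,ys,indexing="ij")
    P=np.stack([O[0]+C*X-S*Y,O[1]+S*X+C*Y,np.full_like(X,z)],-1)
    q=(P@c[2].T+c[3])@c[1].T; uv=(q[...,:2]/q[...,2:]).astype(np.float32)
    return cv2.remap(c[0],uv[...,0],uv[...,1],cv2.INTER_CUBIC)[:,:,::-1].copy()
def grid(im,x1,y1,s):
    for k in range(0,im.shape[0],int(.01*s)): cv2.line(im,(0,k),(6,k),(0,0,255),1)
    for k in range(0,im.shape[1],int(.01*s)): cv2.line(im,(k,0),(k,6),(0,0,255),1)
    return im
s=4000
a=grid(rect(.018,.0,.1,-.06,.06,s),.1,.06,s)      # deck
b=grid(rect(.1535,0,.05,-.03,.03,6000),.05,.03,6000) # held body top
cv2.imwrite("pics/r1.png",np.hstack([a,np.zeros((400,10,3),np.uint8),np.vstack([b,np.zeros((100,360,3),np.uint8)])])[:,:800])
print(a.shape,b.shape)
```

```text
[ 0.4704 -0.0556  0.1585] 0.8898760842396582
cam [0.5203 0.0051 0.3361]
(400, 480, 3) (300, 360, 3)
```

View pics/r1.png

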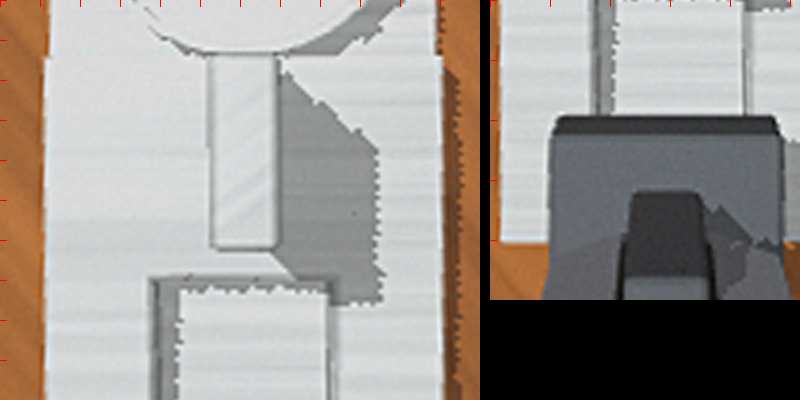

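Measured in the tray frame, recess centre to held cartridge is about (+0.4, -1.5) mm, and the yaw agrees. The 99 mm tray width and 47 mm recess mouth with chamfer check out. I'll go down to just above the deck and look again.

Request:
{"fn": "apply_moves", "kwargs": {"commands": [[0, 0, 0, 0.0014, -0.0006, -0.035, 0], [0, 0, 0, 0.0014, -0.0006, -0.07, 0], [0, 0, 0, 0.0014, -0.0006, -0.1, 0], [0, 0, 0, 0.0014, -0.0006, -0.112, 0], [0, 0, 0, 0.0014, -0.0006, -0.112, 0]]}}

```text
time: 8.55
tool_pos: [0.4703, -0.0563, 0.0447]
ee_rot: [-3.138, 0.002, 0.889]
wrist_force: [-0.1, -0.4, -0.6]
width: 0.0116
finger_force: 30.0
```

Run:
```python
from h import *
o=get_obs(); T=o["tool_pos"]; yaw=.889; print(o["time"],T,o["ee_rot"],o["wrist_force"])
c=cam("wrist")
C,S=np.cos(yaw),np.sin(yaw); O=np.array([.4712,-.0591])
def rect(z,x0,x1,y0,y1,s):
    xs=np.arange(x1,x0,-1/s); ys=np.arange(y1,y0,-1/s)
    X,Y=np.meshgrid(xs,ys,indexing="ij")
    P=np.stack([O[0]+C*X-S*Y,O[1]+S*X+C*Y,np.full_like(X,z)],-1)
    q=(P@c[2].T+c[3])@c[1].T; uv=(q[...,:2]/q[...,2:]).astype(np.float32)
    return cv2.remap(c[0],uv[...,0],uv[...,1],cv2.INTER_CUBIC)[:,:,::-1].copy()
zu=.1585-.112-.0187; print("zu",zu)
a=rect(.018,.0,.05,-.03,.03,6400); b=rect(zu,.0,.05,-.03,.03,6400)
cv2.imwrite("pics/r2.png",np.hstack([a,np.zeros((a.shape[0],10,3),np.uint8),b])); print(a.shape)
```

```text
8.55 [ 0.47027007 -0.05631176  0.04470365] [-3.13774131e+00  1.83898370e-03  8.89392467e-01] [-0.10972267 -0.41682491 -0.58559252]
zu 0.0278
(320, 384, 3)
```

View pics/r2.png

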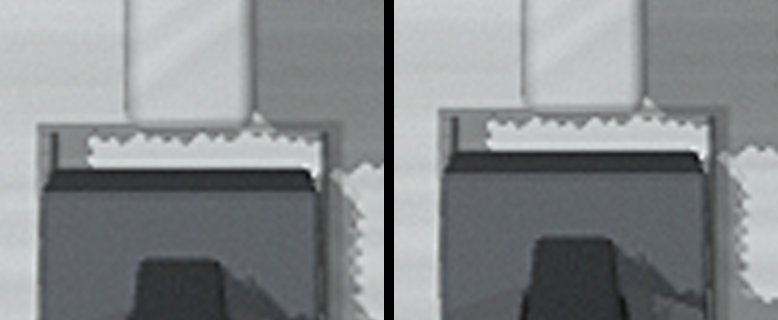

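Recess mouth centre is at column 189 and the cartridge underside at about 182 (6.4 px/mm), so I correct about 1.1 mm sideways. Fore-aft agrees. Insert.

Request:
{"fn": "apply_moves", "kwargs": {"commands": [[0, 0, 0, 0.001, -0.0005, 0, 0], [0, 0, 0, 0.001, -0.0005, -0.006, 0], [0, 0, 0, 0.001, -0.0005, -0.011, 0], [0, 0, 0, 0.001, -0.0005, -0.016, 0], [0, 0, 0, 0.001, -0.0005, -0.019, 0]]}}

```text
time: 9.1
tool_pos: [0.4748, -0.0572, 0.0355]
ee_rot: [3.138, -0.003, 0.889]
wrist_force: [-15.2, 7.0, 40.4]
width: 0.0116
finger_force: 30.0
```

Request:
{"fn": "apply_moves", "kwargs": {"commands": [[0, 0, 0, 0, 0, 0.005, 0], [0, 0, 0, 0, 0, 0.01, 0], [0, 0, 0, 0, 0, 0.014, 0], [0, 0, 0, 0, 0, 0.014, 0], [0, 0, 0, 0, 0, 0.014, 0]]}}

```text
time: 9.6
tool_pos: [0.4723, -0.0575, 0.0409]
ee_rot: [-3.141, 0.0, 0.889]
wrist_force: [0.6, -1.6, -0.0]
width: 0.0117
finger_force: 30.0
```

```bash
cat >> h.py <<'E'
def rect(c,O,yaw,z,x0,x1,y0,y1,s):
    C,S=np.cos(yaw),np.sin(yaw); xs=np.arange(x1,x0,-1/s); ys=np.arange(y1,y0,-1/s)
    X,Y=np.meshgrid(xs,ys,indexing="ij")
    P=np.stack([O[0]+C*X-S*Y,O[1]+S*X+C*Y,np.full_like(X,z)],-1)
    q=(P@c[2].T+c[3])@c[1].T; uv=(q[...,:2]/q[...,2:]).astype(np.float32)
    return cv2.remap(c[0],uv[...,0],uv[...,1],cv2.INTER_CUBIC)[:,:,::-1].copy()
E
python3 - <<'E'
from h import *
for i in range(4):
    o=get_obs(); print(o["time"],o["tool_pos"],o["ee_rot"],o["wrist_force"],o["joint_positions"])
    c=cam("wrist")
O=(.4722,-.0596)
print(proj(c,(*O,.05)), -c[2].T@c[3])
a=rect(c,O,.889,.018,-.02,.05,-.06,.06,3300); b=rect(c,O,.889,.0228,0,.05,-.03,.03,6400)
b=np.vstack([b]); h=max(a.shape[0],b.shape[0])
pad=lambda m:np.vstack([m,np.zeros((h-m.shape[0],m.shape[1],3),np.uint8)])
cv2.imwrite("pics/r3.png",np.hstack([pad(a),pad(b)]))
print(a.shape,b.shape)
E
```

```text
9.6 [ 0.47231195 -0.05752183  0.04088996] [-3.14067798e+00  4.73006257e-04  8.88619612e-01] [ 0.59659927 -1.6075744  -0.00484642] [-2.40403304e-01  1.82625341e-02  1.77824404e+00 -3.74736201e-05
  1.34611517e+00  4.41781995e-01]
9.65 [ 0.47221536 -0.0574698   0.04078711] [-3.14043328e+00  5.99760328e-04  8.88725979e-01] [-0.28622666  0.80981995 -0.61675457] [-2.40337568e-01  1.83523266e-02  1.77837430e+00 -4.77489560e-05
  1.34617052e+00  4.41743794e-01]
9.7 [ 0.47220472 -0.05748144  0.04075947] [-3.14038009e+00  6.70928299e-04  8.88762527e-01] [-0.5045596  -0.15526112  0.10630797] [-2.40335947e-01  1.84242958e-02  1.77836063e+00 -9.04696328e-05
  1.34619072e+00  4.41718471e-01]
9.75 [ 0.47226123 -0.05747239  0.04081399] [-3.14047246e+00  6.08638171e-04  8.88763886e-01] [-0.26611582 -0.13556384 -0.84081921] [-2.40301400e-01  1.84052637e-02  1.77826252e+00 -7.31657688e-05
  1.34619774e+00  4.41747723e-01]
[318.63151085 253.41770693] [0.52246259 0.00312823 0.21839359]
(232, 396, 3) (320, 384, 3)
```

View pics/r3.png

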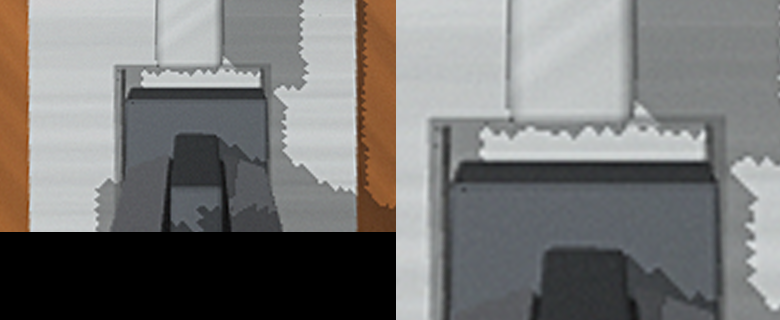

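At the new height the mouth centre is at column 193 and the cartridge at about 197 (3.3 px/mm). The arm had not settled at the previous look, so the correction overshot by about 1.3 mm. I'll shift back, let it settle, and insert slowly.

Request:
{"fn": "apply_moves", "kwargs": {"commands": [[0, 0, 0, -0.0005, 0.0014, 0, 0], [0, 0, 0, -0.0005, 0.0014, 0, 0], [0, 0, 0, -0.0005, 0.0014, 0, 0], [0, 0, 0, -0.0005, 0.0014, -0.003, 0], [0, 0, 0, -0.0005, 0.0014, -0.006, 0]]}}

```text
time: 10.3
tool_pos: [0.4722, -0.0562, 0.0354]
ee_rot: [3.141, -0.0, 0.889]
wrist_force: [0.3, 0.1, -0.6]
width: 0.0118
finger_force: 30.0
```

Request:
{"fn": "apply_moves", "kwargs": {"commands": [[0, 0, 0, 0, 0, -0.002, 0], [0, 0, 0, 0, 0, -0.004, 0], [0, 0, 0, 0, 0, -0.006, 0], [0, 0, 0, 0, 0, -0.006, 0], [0, 0, 0, 0, 0, -0.006, 0]]}}

```text
time: 10.8
tool_pos: [0.4721, -0.0561, 0.0294]
ee_rot: [-3.142, 0.0, 0.889]
wrist_force: [0.4, -0.1, -0.3]
width: 0.012
finger_force: 30.0
```

Request:
{"fn": "apply_moves", "kwargs": {"commands": [[0, 0, 0, 0, 0, -0.002, 0], [0, 0, 0, 0, 0, -0.004, 0], [0, 0, 0, 0, 0, -0.006, 0], [0, 0, 0, 0, 0, -0.0075, 0], [0, 0, 0, 0, 0, -0.0085, 0]]}}

```text
time: 11.3
tool_pos: [0.4723, -0.0562, 0.0222]
ee_rot: [3.142, 0.0, 0.889]
wrist_force: [-4.9, 0.1, 10.8]
width: 0.0118
finger_force: 30.0
```

Request:
{"fn": "apply_moves", "kwargs": {"commands": [[0, 0, 0, 0, 0, -0.0015, 0], [0, 0, 0, 0, 0, -0.0015, 0], [0, 0, 0, 0, 0, 0.0005, 0], [0, 0, 0, 0, 0, 0.0005, 35], [0, 0, 0, 0, 0, 0.0005, 35]]}}

```text
time: 11.8
tool_pos: [0.472, -0.0561, 0.0212]
ee_rot: [-3.141, 0.0, 0.889]
wrist_force: [0.2, 0.7, 0.4]
width: 0.0248
finger_force: 0.0
```

Request:
{"fn": "apply_moves", "kwargs": {"commands": [[0, 0, 0, 0, 0, 0.0005, 35], [0, 0, 0, 0, 0, 0.01, 35], [0, 0, 0, 0, 0, 0.05, 35], [0, 0, 0, 0, 0, 0.09, 35], [0, 0, 0, 0, 0, 0.13, 35]]}}

```text
time: 12.3
tool_pos: [0.4719, -0.0561, 0.1533]
ee_rot: [-3.142, 0.0, 0.889]
wrist_force: [0.1, 0.0, 0.4]
width: 0.0327
finger_force: 0.0
```

Run:
```python
from h import *
np.set_printoptions(precision=4,suppress=True)
cam("wrist")
o=get_obs(); print(o["time"],o["tool_pos"],o["ee_rot"])
c=cam("wrist")
for q,z in dict(tab=.036,handle=.068,dish=.03,ball_center=.03).items():
    for r in place_of("wrist",q)[:2]: print(q,round(r["score"],2),np.round(r["pixel"]),atz(c,r["pixel"],z)[:2])
O=(.4717,-.0575)
a=rect(c,O,.889,.018,-.05,.13,-.06,.06,3300)
t=rect(c,O,.889,.085,.03,.13,-.03,.03,3300)
h=a.shape[0]; t=np.vstack([t,np.zeros((h-t.shape[0],t.shape[1],3),np.uint8)])
cv2.imwrite("pics/r4.png",np.hstack([a,t])); print(a.shape,t.shape)
```

```text
12.35 [ 0.4761 -0.057   0.1616] [ 3.1287 -0.0061  0.8889]
tab 0.75 [312. 201.] [ 0.4694 -0.0607]
tab 0.55 [310.  64.] [0.5494 0.0409]
handle 0.92 [312. 138.] [ 0.5105 -0.01  ]
ball_center 0.75 [311.  63.] [0.5511 0.0416]
(594, 396, 3) (594, 198, 3)
```

View pics/r4.png

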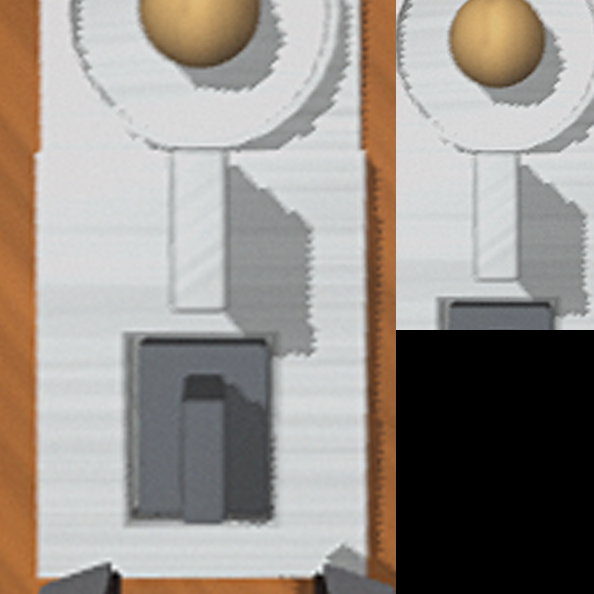

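The cartridge sits inside the recess mouth all round and looks flush. The ball is centred at about (198,10) in the left panel. The fin is centred at +65 mm and -0.6 mm in this frame, giving the handle at (0.513, -0.0065). I'll move over it.

Request:
{"fn": "apply_moves", "kwargs": {"commands": [[0, 0, 0, 0.02, 0.025, 0, 40], [0, 0, 0, 0.041, 0.05, 0, 40], [0, 0, 0, 0.041, 0.05, -0.01, 40], [0, 0, 0, 0.041, 0.05, -0.03, 40], [0, 0, 0, 0.041, 0.05, -0.05, 40]]}}

```text
time: 13.1
tool_pos: [0.5119, -0.0062, 0.0989]
ee_rot: [-3.139, 0.002, 0.889]
wrist_force: [0.8, -0.8, 0.2]
width: 0.0374
finger_force: 0.0
```

Request:
{"fn": "apply_moves", "kwargs": {"commands": [[0, 0, 0, 0, 0, 0, 40], [0, 0, 0, 0, 0, 0, 40], [0, 0, 0, 0, 0, 0, 40], [0, 0, 0, 0, 0, 0, 40], [0, 0, 0, 0, 0, 0, 40]]}}

```text
time: 13.6
tool_pos: [0.5137, -0.0063, 0.1025]
ee_rot: [3.14, -0.001, 0.889]
wrist_force: [0.8, -0.1, -0.9]
width: 0.0376
finger_force: 0.0
```

Run:
```python
from h import *
np.set_printoptions(precision=4,suppress=True)
o=get_obs(); print(o["time"],o["tool_pos"],o["ee_rot"],o["joint_positions"])
c=cam("wrist")
m=masks_of("wrist","handle")
for n in ("top",):
    c=cam(n)
    pts=[]
    # shelf front edge: lowest boundary of the mask toward robot, at z=.166..174
    for r in masks_of(n,"shelf_front")[:1]:
        k=r["mask"].astype(np.uint8); cn=max(cv2.findContours(k,cv2.RETR_EXTERNAL,cv2.CHAIN_APPROX_NONE)[0],key=cv2.contourArea)[:,0]
        h=cv2.convexHull(cn)[:,0]; print(np.round(h).tolist())
        L=[(np.linalg.norm(h[i]-h[i-1]),atz(c,h[i-1],.17)[:2],atz(c,h[i],.17)[:2]) for i in range(len(h))]
        for l in sorted(L,key=lambda l:-l[0])[:4]: d=l[2]-l[1]; print(round(l[0]),l[1],l[2],np.degrees(np.arctan2(d[1],d[0])))
    save(c,"top5",(350,120,520,260),4.5)
```

```text
13.6 [ 0.5137 -0.0063  0.1025] [ 3.1399 -0.001   0.8887] [-0.1226  0.0491  1.6172 -0.0001  1.4734  0.5595]
[[468, 140], [469, 141], [470, 147], [483, 228], [483, 230], [482, 232], [480, 234], [467, 237], [461, 237], [459, 236], [372, 166], [370, 164], [370, 160], [374, 148], [376, 146], [378, 145], [464, 140]]
112 [ 0.4501 -0.3932] [ 0.6534 -0.1416] 51.06813595429676
86 [ 0.7194 -0.1596] [ 0.7414 -0.4196] -85.16406567858446
82 [ 0.7197 -0.4368] [ 0.4751 -0.4636] -173.73898144148754
13 [ 0.4574 -0.4541] [ 0.4478 -0.4161] 104.1896765985016
```

View pics/top5.png

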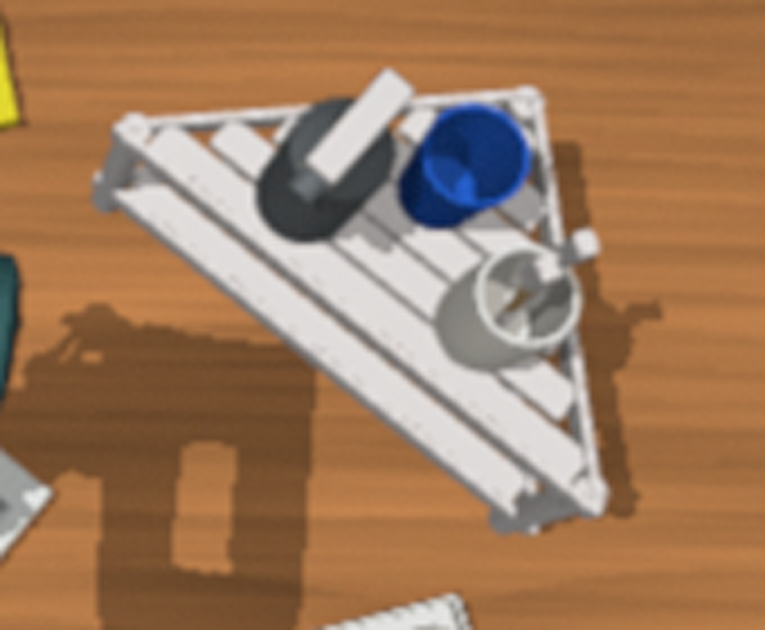

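The shelf's upper front edge runs in the crop from post top (133,128) to post top (598,498), with the back corner at (532,97) and all slats parallel to it. I'll compute its heading.

Run:
```python
from h import *
np.set_printoptions(precision=4,suppress=True)
c=cam("top"); f=lambda p,z:atz(c,np.array(p)/4.5+[350,120]-.4,z)[:2]
A,B,D=f((133,128),.174),f((598,498),.174),f((532,97),.174); print(A,B,D,np.linalg.norm(A-B))
n=lambda a,b:np.degrees(np.arctan2((a-b)[1],(a-b)[0]))-90
print("shelf x yaw upper",n(A,B),"slat seam",n(f((160,165),.166),f((585,480),.166)),n(f((215,135),.166),f((570,410),.166)))
print("lower edge",n(f((115,195),.07),f((515,515),.07)), "mid->corner",np.degrees(np.arctan2(*(D-(A+B)/2)[::-1])))
g=cv2.cvtColor(c[0],cv2.COLOR_RGB2GRAY)
l=cv2.createLineSegmentDetector().detect(g)[0][:,0]
for x1,y1,x2,y2 in l:
    if min(x1,x2)>365 and max(x1,x2)<490 and 140<min(y1,y2)<240 and np.hypot(x1-x2,y1-y2)>35:
        for z in (.166,): 
            a,b=atz(c,(x1,y1),z)[:2],atz(c,(x2,y2),z)[:2]; a,b=(a,b) if a[1]>b[1] else (b,a); print(np.round((x1,y1,x2,y2)),n(a,b))
```

```text
[ 0.7086 -0.1625] [ 0.4679 -0.4603] [ 0.7366 -0.4296] 0.3828276619564533
shelf x yaw upper -38.9440524420246 slat seam -36.85669683262174 -38.34904005790869
lower edge -38.845099290958295 mid->corner -38.545951946341944
[484. 230. 478. 193.] -83.7522791717076
[375. 163. 463. 233.] -39.067522653304835
[375. 148. 481. 233.] -39.07155091801818
[468. 226. 388. 162.] -39.027133471597445
[416. 143. 378. 145.] 5.4031102586521484
[419. 208. 417. 248.] 85.13739141866387
```

Request:
{"fn": "apply_moves", "kwargs": {"commands": [[0, 0, 0, 0, 0, -0.015, 40], [0, 0, 0, 0, 0, -0.03, 40], [0, 0, 0, 0, 0, -0.045, 40], [0, 0, 0, 0, 0, -0.053, 40], [0, 0, 0, 0, 0, -0.053, 40]]}}

```text
time: 14.35
tool_pos: [0.5121, -0.006, 0.0471]
ee_rot: [-3.139, 0.002, 0.889]
wrist_force: [0.1, 0.3, -0.0]
width: 0.0374
finger_force: 0.0
```

Request:
{"fn": "apply_moves", "kwargs": {"commands": [[0, 0, 0, 0, 0, 0, 28], [0, 0, 0, 0, 0, 0, 20], [0, 0, 0, 0, 0, 0, 16], [0, 0, 0, 0, 0, 0, 12], [0, 0, 0, 0, 0, 0, 8]]}}

```text
time: 14.85
tool_pos: [0.5133, -0.0058, 0.0493]
ee_rot: [3.141, -0.001, 0.889]
wrist_force: [-2.8, 1.9, 3.7]
width: 0.0139
finger_force: 30.0
```

Request:
{"fn": "apply_moves", "kwargs": {"commands": [[0, 0, 0, 0, 0, 0, 4], [0, 0, 0, 0, 0, 0, 0], [0, 0, 0, 0, 0, 0, 0], [0, 0, 0, 0, 0, 0, 0], [0, 0, 0, 0, 0, 0, 0]]}}

```text
time: 15.35
tool_pos: [0.5133, -0.0058, 0.0493]
ee_rot: [3.141, -0.001, 0.889]
wrist_force: [-2.0, 1.5, 5.6]
width: 0.0136
finger_force: 30.0
```

Gripped. The shelf heading is -39.05° (three line detections agree), so the turn is -1.5705 rad. I'll lift slowly first.

Request:
{"fn": "apply_moves", "kwargs": {"commands": [[0, 0, 0, 0, 0, 0.001, 0], [0, 0, 0, 0, 0, 0.003, 0], [0, 0, 0, 0, 0, 0.006, 0], [0, 0, 0, 0, 0, 0.01, 0], [0, 0, 0, 0, 0, 0.015, 0]]}}

```text
time: 15.85
tool_pos: [0.5127, -0.0063, 0.0631]
ee_rot: [-3.141, 0.001, 0.889]
wrist_force: [-0.4, -0.1, -3.9]
width: 0.0136
finger_force: 30.0
```

Run:
```python
from h import *
o=get_obs(); print(o["time"],o["tool_pos"],o["ee_rot"],o["wrist_force"],o["wrist_torque"],o["width"])
c=cam("wrist"); save(c,"w6")
for q in ("ball_center","dish","handle","tab"): print(q,[(np.round(r["pixel"],1),round(r["score"],2)) for r in place_of("wrist",q)[:2]])
```

```text
15.85 [ 0.51271726 -0.00625547  0.06306097] [-3.14060532e+00  9.57211132e-04  8.88629564e-01] [-0.44189914 -0.12881604 -3.93218097] [-0.03248837  0.08173468  0.06790441] 0.013576457850941139
ball_center [(array([317.3, 141.3]), 0.8)]
dish []
handle [(array([320.4, 263.2]), 0.66)]
tab [(array([318.4, 323.4]), 0.68)]
```

View pics/w6.png

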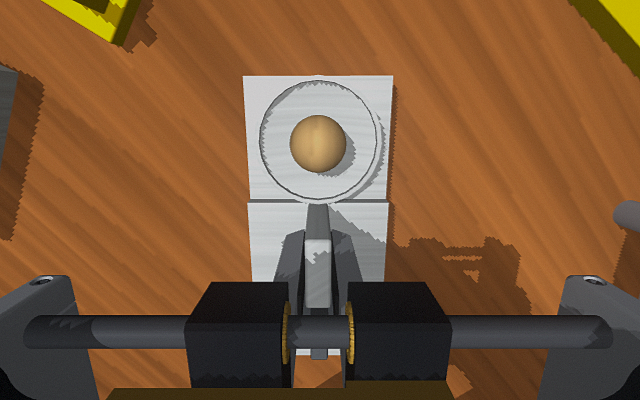

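The tray is off the counter: 3.9 N on the wrist matches its weight. The ball at (318,143) is centred in the dish, whose centre is about (319,141). I'll continue the lift.

Request:
{"fn": "apply_moves", "kwargs": {"commands": [[0, 0, 0, 0, 0, 0.006, 0], [0, 0, 0, 0, 0, 0.012, 0], [0, 0, 0, 0, 0, 0.018, 0], [0, 0, 0, 0, 0, 0.024, 0], [0, 0, 0, 0, 0, 0.03, 0]]}}

```text
time: 16.6
tool_pos: [0.5134, -0.0062, 0.0943]
ee_rot: [3.141, -0.0, 0.889]
wrist_force: [0.8, 0.7, -4.7]
width: 0.0137
finger_force: 30.0
```

Request:
{"fn": "apply_moves", "kwargs": {"commands": [[0, 0, 0, 0, 0, 0.006, 0], [0, 0, 0, 0, 0, 0.012, 0], [0, 0, 0, 0, 0, 0.018, 0], [0, 0, 0, 0, 0, 0.024, 0], [0, 0, 0, 0, 0, 0.03, 0]]}}

```text
time: 17.1
tool_pos: [0.5132, -0.0062, 0.124]
ee_rot: [3.142, 0.0, 0.889]
wrist_force: [-0.8, 0.3, -4.5]
width: 0.0139
finger_force: 30.0
```

Request:
{"fn": "apply_moves", "kwargs": {"commands": [[0, 0, 0, 0, 0, 0.006, 0], [0, 0, 0, 0, 0, 0.012, 0], [0, 0, 0, 0, 0, 0.018, 0], [0, 0, 0, 0, 0, 0.023, 0], [0, 0, 0, 0, 0, 0.026, 0]]}}

```text
time: 17.6
tool_pos: [0.5134, -0.0061, 0.1502]
ee_rot: [3.141, -0.0, 0.889]
wrist_force: [0.9, 0.1, -5.1]
width: 0.0141
finger_force: 30.0
```

Request:
{"fn": "apply_moves", "kwargs": {"commands": [[0, 0, 0, 0, 0, 0.001, 0], [0, 0, 0, 0, 0, 0.001, 0], [0, 0, -0.01, 0, 0, 0.001, 0], [0, 0, -0.03, 0, 0, 0.001, 0], [0, 0, -0.06, 0, 0, 0.001, 0]]}}

```text
time: 18.1
tool_pos: [0.513, -0.0061, 0.1502]
ee_rot: [-3.141, 0.0, 0.827]
wrist_force: [0.5, -0.1, -4.8]
width: 0.0141
finger_force: 30.0
```

Request:
{"fn": "apply_moves", "kwargs": {"commands": [[0, 0, -0.04, 0, 0, 0, 0], [0, 0, -0.09, 0, 0, 0, 0], [0, 0, -0.14, 0, 0, 0, 0], [0, 0, -0.19, 0, 0, 0, 0], [0, 0, -0.24, 0, 0, 0, 0]]}}

```text
time: 18.6
tool_pos: [0.513, -0.0061, 0.1502]
ee_rot: [-3.141, 0.0, 0.586]
wrist_force: [-0.9, 1.2, -5.2]
width: 0.0134
finger_force: 30.0
```

Run:
```python
from h import *
o=get_obs(); print(o["time"],o["tool_pos"],o["ee_rot"],o["wrist_force"],o["joint_positions"])
c=cam("wrist")
for q in ("ball_center","tab"): print(q,[(np.round(r["pixel"],1),round(r["score"],2)) for r in place_of("wrist",q)[:2]])
```

```text
18.6 [ 0.51301379 -0.00610694  0.15020713] [-3.14128407e+00  4.56684163e-04  5.85882377e-01] [-0.85160469  1.184948   -5.19197926] [-1.22405974e-01  2.29436913e-02  1.54773210e+00 -6.27248902e-05
  1.57146445e+00  8.62508021e-01]
ball_center [(array([320.5, 142.6]), 0.79), (array([315.3, 221.2]), 0.63)]
tab [(array([107.8,  86.8]), 0.67), (array([316.1, 325.3]), 0.63)]
```

Request:
{"fn": "apply_moves", "kwargs": {"commands": [[0, 0, -0.05, 0, 0, 0, 0], [0, 0, -0.1, 0, 0, 0, 0], [0, 0, -0.15, 0, 0, 0, 0], [0, 0, -0.2, 0, 0, 0, 0], [0, 0, -0.25, 0, 0, 0, 0]]}}

```text
time: 19.25
tool_pos: [0.5131, -0.0061, 0.1504]
ee_rot: [3.142, 0.0, 0.338]
wrist_force: [0.5, 0.2, -3.8]
width: 0.014
finger_force: 30.0
```

Request:
{"fn": "apply_moves", "kwargs": {"commands": [[0, 0, -0.05, 0, 0, 0, 0], [0, 0, -0.1, 0, 0, 0, 0], [0, 0, -0.15, 0, 0, 0, 0], [0, 0, -0.2, 0, 0, 0, 0], [0, 0, -0.25, 0, 0, 0, 0]]}}

```text
time: 19.75
tool_pos: [0.5131, -0.0062, 0.1504]
ee_rot: [3.141, 0.0, 0.087]
wrist_force: [0.6, 0.2, -4.3]
width: 0.0139
finger_force: 30.0
```

Request:
{"fn": "apply_moves", "kwargs": {"commands": [[0, 0, -0.05, 0, 0, 0, 0], [0, 0, -0.1, 0, 0, 0, 0], [0, 0, -0.15, 0, 0, 0, 0], [0, 0, -0.2, 0, 0, 0, 0], [0, 0, -0.25, 0, 0, 0, 0]]}}

```text
time: 20.25
tool_pos: [0.5131, -0.0061, 0.1504]
ee_rot: [3.141, 0.0, -0.163]
wrist_force: [-0.5, 0.3, -4.9]
width: 0.0137
finger_force: 30.0
```

Request:
{"fn": "apply_moves", "kwargs": {"commands": [[0, 0, -0.05, 0, 0, 0, 0], [0, 0, -0.1, 0, 0, 0, 0], [0, 0, -0.15, 0, 0, 0, 0], [0, 0, -0.2, 0, 0, 0, 0], [0, 0, -0.25, 0, 0, 0, 0]]}}

```text
time: 20.75
tool_pos: [0.5131, -0.0062, 0.1504]
ee_rot: [3.141, 0.0, -0.413]
wrist_force: [0.0, 0.7, -4.4]
width: 0.0137
finger_force: 30.0
```

Request:
{"fn": "apply_moves", "kwargs": {"commands": [[0, 0, -0.05, 0, 0, 0, 0], [0, 0, -0.1, 0, 0, 0, 0], [0, 0, -0.15, 0, 0, 0, 0], [0, 0, -0.19, 0, 0, 0, 0], [0, 0, -0.22, 0, 0, 0, 0]]}}

```text
time: 21.25
tool_pos: [0.5131, -0.0062, 0.1504]
ee_rot: [3.141, 0.0, -0.632]
wrist_force: [-0.2, 0.3, -4.2]
width: 0.0133
finger_force: 30.0
```

Request:
{"fn": "apply_moves", "kwargs": {"commands": [[0, 0, -0.02, 0, 0, 0, 0], [0, 0, -0.03, 0, 0, 0, 0], [0, 0, -0.03, 0, 0, 0, 0], [0, 0, -0.03, 0, 0, 0, 0], [0, 0, -0.03, 0, 0, 0, 0]]}}

```text
time: 21.75
tool_pos: [0.5132, -0.0061, 0.1505]
ee_rot: [3.142, -0.0, -0.661]
wrist_force: [-0.3, -0.4, -4.0]
width: 0.0137
finger_force: 30.0
```

Request:
{"fn": "apply_moves", "kwargs": {"commands": [[0, 0, 0.02, 0, 0, 0, 0], [0, 0, 0.02, 0, 0, 0, 0], [0, 0, 0.02, 0, 0, 0, 0], [0, 0, 0.02, 0, 0, 0, 0], [0, 0, 0.02, 0, 0, 0, 0]]}}

```text
time: 22.25
tool_pos: [0.5132, -0.0061, 0.1505]
ee_rot: [3.142, -0.0, -0.641]
wrist_force: [-0.4, 0.3, -3.5]
width: 0.014
finger_force: 30.0
```

Run:
```python
from h import *
o=get_obs(); print(o["time"],o["tool_pos"],o["ee_rot"],o["wrist_force"],o["joint_positions"][5],o["width"])
for i in range(3):
    c=cam("wrist"); print("ball",[np.round(r["pixel"],1) for r in place_of("wrist","ball_center")[:1]])
l=cv2.createLineSegmentDetector().detect(cv2.cvtColor(c[0],cv2.COLOR_RGB2GRAY))[0][:,0]
for s in l:
    if np.hypot(s[0]-s[2],s[1]-s[3])>60 and 230<min(s[0],s[2]) and max(s[0],s[2])<400 and max(s[1],s[3])<290:
        a,b=[atz(c,p,.118)[:2] for p in (s[:2],s[2:])]; print(np.round(s),np.degrees(np.arctan2(*(b-a)[::-1])))
t=cam("top"); k=[m for m in masks_of("top","tray")]
for m in k: print(m["score"],m["extent"])
a=c[0][:,:,::-1]; b=t[0][110:310,260:500,::-1]; b=cv2.resize(b,(400,333))
a=cv2.resize(a,(400,250)); 
cv2.imwrite("pics/fin.png",np.vstack([a,b]))
```

```text
22.25 [ 0.51318981 -0.00613128  0.1505208 ] [ 3.14151625e+00 -1.64851794e-05 -6.41181204e-01] [-0.42039264  0.34651081 -3.5124269 ] 2.089574400503367 0.013975299446066161
ball [array([316.1, 143.3])]
ball [array([317.2, 141.7])]
ball [array([320.5, 144.8])]
[392.  75. 243.  75.] 53.41944905652204
[383. 279. 388. 203.] -36.76648112849015
[247. 203. 252. 279.] 143.3615391135985
[242.  77. 250. 197.] 143.29027838356612
[386. 191. 393.  77.] -36.68970515072848
0.82 [296.4, 197.9, 359.7, 252.4]
0.6 [287.6, 119.2, 353.5, 158.1]
```

View pics/fin.png

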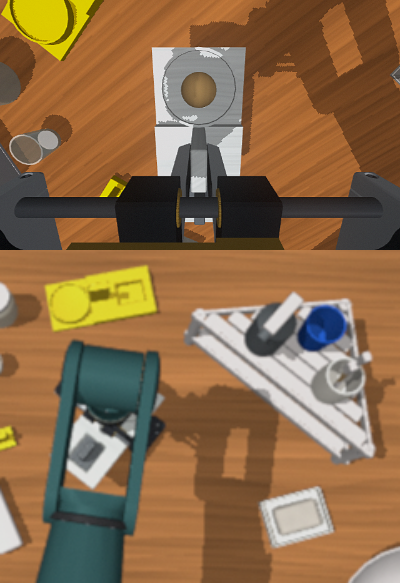

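The ball is still centred at (318,143) in the wrist view, and the tray heading is -36.7° by camera and tool alike. My last turn was the wrong way. It needs another -0.040 rad, then a hold.

Request:
{"fn": "apply_moves", "kwargs": {"commands": [[0, 0, -0.008, 0, 0, 0, 0], [0, 0, -0.02, 0, 0, 0, 0], [0, 0, -0.032, 0, 0, 0, 0], [0, 0, -0.038, 0, 0, 0, 0], [0, 0, -0.04, 0, 0, 0, 0]]}}

```text
time: 23.15
tool_pos: [0.5132, -0.0061, 0.1505]
ee_rot: [3.142, 0.0, -0.681]
wrist_force: [-0.1, -0.4, -3.9]
width: 0.014
finger_force: 30.0
```

Request:
{"fn": "apply_moves", "kwargs": {"commands": [[0, 0, 0, 0, 0, 0, 0], [0, 0, 0, 0, 0, 0, 0], [0, 0, 0, 0, 0, 0, 0], [0, 0, 0, 0, 0, 0, 0], [0, 0, 0, 0, 0, 0, 0]]}}

```text
time: 23.65
tool_pos: [0.5132, -0.0061, 0.1505]
ee_rot: [3.142, -0.0, -0.681]
wrist_force: [-0.9, 1.3, -5.0]
width: 0.014
finger_force: 30.0
```

Request:
{"fn": "apply_moves", "kwargs": {"commands": [[0, 0, 0, 0, 0, 0, 0], [0, 0, 0, 0, 0, 0, 0], [0, 0, 0, 0, 0, 0, 0], [0, 0, 0, 0, 0, 0, 0], [0, 0, 0, 0, 0, 0, 0]]}}

```text
time: 24.15
tool_pos: [0.5132, -0.0062, 0.1505]
ee_rot: [3.142, -0.0, -0.681]
wrist_force: [0.6, 0.1, -5.2]
width: 0.0134
finger_force: 30.0
```

Run:
```python
from h import *
o=get_obs(); print(o["time"],o["tool_pos"],o["ee_rot"],np.abs(o["qvel"]).max(),o["width"],o["finger_force"])
cam("wrist"); p=[np.round(r["pixel"],1) for r in place_of("wrist","ball_center")[:1]]; print(p)
if abs(o["ee_rot"][2]+.6815)<.01: print(close_job())
```

```text
24.15 [ 0.51319124 -0.0061537   0.15054454] [ 3.14151445e+00 -2.46800392e-05 -6.81236526e-01] 0.0011016450029382096 0.013441461930475247 29.99769240617752
[array([319. , 144.2])]
the job is handed in; nothing more can be done
None
```

I've handed the job in: the grey cartridge is pressed home in the recess, and the arm is holding the tray still and level about 10 cm up, dish end square to the shelf and ball centred; the first insertion try caught on the rim (40 N peak wrist reading), so I backed off and re-aligned.

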